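Lock the bench spindle

ROBOT

A 6-joint arm with a two-finger parallel gripper is mounted at the origin on a cart in front of the work surface, level with it; the furniture and walls round the work are solid. World frame = base frame: x ahead of the robot, y to its left, z up, the work surface at z = 0. Lengths are in mm, angles in degrees, forces in N, time in s.
With the tool pointing down it reaches from about 350 to 850 mm from the base axis. Payload 8.1 kg.
Tool frame: the origin (TCP) lies between the finger pads; the fingertips stand 22 mm ahead of it and the grasp point (between the pads) lies 3 mm ahead of it; z points along the fingers, y is the line along which they close (so a half turn about z gives the same grasp; the last joint's range is limited). The gripper opens to 85 mm and grips with 20 to 120 N. Pads are 22 mm wide; open, the fingers measure 114 mm over their backs; the gripper's body (76 mm by 85 mm) begins 54 mm behind the grasp point. The pads swing forward as they close: fully open they stand 13 mm farther back than shut.
Start: joints at [-67.976, 7.471, 85.268, -0, 87.261, -4.893], TCP at [271.644, -534.99, 253.292] pointing down, gripper open.
Joint ranges: [-169.43, 169.43], [-51.17, 129.36], [1.28, 143.12], [-76.62, 256.62], [0, 156.53], [-152.29, 152.29]. Speed limits (degrees/s): [136.94, 136.94, 159.86, 180, 180, 180].

INTERFACE

Orientations are given as [roll, pitch, yaw] about the fixed x, y, z axes, in that order (R = Rz(yaw) Ry(pitch) Rx(roll)).
In Python, from bench import r, vision gives the robot as it stands.
- The arm moves only by the tool step_arm, never from a script. Its argument "targets" is a list that holds one entry, the list of rows, each a list of 6 numbers: the shift along the world's x, y, z in mm, then the turn, a rotation vector about the world's x, y, z in rad. In form: [[[x, y, z, rx, ry, rz], ...]]. A call has 1 to 12 rows; each row is the pose to reach, as a shift and turn from the pose commanded when the call began; what a row does not reach only later rows make up. A row lasts 1/12 s, in which the tool goes at most 41.7 mm and 7.16 degrees, less where a joint would pass 70% of its speed; a pose out of reach is approached as far as the arm can. A call with a gripper value outside its range is refused whole. "fingers" is the gripper's target within -1 to 1 (shut at 1, half-way at 0, fully open at -1), set as the call begins (left out, the last holds). The fingers move at their own pace and stop on an object; "newtons" is the grip in N (left out, the last holds). Time passes only in rows, so rows that repeat a pose let the fingers close. It gives the time, the measured TCP pose, the force, the opening and the grip force at its end, in the units of the state.
- r.sense(): the state, without advancing time (a new reading comes with each control period).
- vision.snapshot(name): name is "side" or "top" or "wrist"; returns a dict with "img" (480x640x3 uint8, blue, green, red), "mtx" (3x3 intrinsics, pixels), "D" ([k1, k2, p1, p2, k3] as OpenCV has them; the pictures are not rectified), "eye" and "attitude" of the camera in the world. Camera axes: x right, y up, looking along -z (the intrinsics and any distortion apply to the point x, -y, -z); pixel columns grow to the right and rows downward; lengths in mm; the calibration is good to about 2 mm. A picture is of the moment at which its call begins. There is no depth.
- r.hand_in(): hands the job in; it is judged then, once.
The state is a dict: "time": time; "joint_pos": joint angles; "qd": joint speeds; "joint_efforts": joint torques, N m; "tool_pos": TCP position; "tcp_rot": TCP orientation; "ft_force": force on the tool from outside, world axes, zero at the start; "wrist_torque": the same for the moment, N m; "finger_gap": finger opening in mm; "grip_force": force on a finger pad.
Only numpy, scipy, OpenCV 4.12 (cv2) and the standard library are available. Lean on these libraries where they do the work, as an engineer would, in place of code of your own. Each camera call takes 0.05 s, during which the arm holds its last target. There are 200 camera calls.

TASK

Lock the small steel spindle fixture on the bench: push the upright peg to turn the slotted disc until its slot lines up with the bar (either end of the slot may face the bar), then push the bar by its upright tab through the disc until its nose is fully home in the keeper on the far side. Do not lift the bar out of its channel, and leave the tools and other things lying around where they are.

Things in the scene. Friction and masses are not known exactly. Their poses are not given: they have to be found in the camera images.
- lock_base: Aluminium base plate of the spindle fixture, fixed to the bench, 10 mm thick. Its origin is on the bench surface right under the disc's axis; z up, y along the bar's path in the direction of pushing, x across it. Under the disc it is 124 mm wide (y -63 to 107 mm); a 60 mm wide tail runs on to y = -263 mm.
- guide_mouth (a point): End, next to the disc, of the open-topped steel guide channel that the bar lies in, mid-width on its floor, 17 mm above the bench, at lock_base y = -58 mm. The channel runs from there to y = -258 mm: 17 mm wide inside, 29 mm over its two cheeks, whose tops are 27 mm above the bench.
- keeper_stop (a point): Middle of the closed back of the keeper, the stop for the bar's nose, at lock_base y = 85 mm, 24 mm above the bench. The keeper is a steel pocket open at the top and towards the disc, y = 58 to 95 mm, 19 mm wide inside, 43 mm outside, top 36 mm above the bench.
- lock_disc (a joint): Disc angle about the vertical axis at lock_base's origin, counter-clockwise from above positive, limits -0.35 and 3.49 rad. The slot is lined up with the bar at 0 and also at pi (3.14). Starts between 0.5 and 2.64; stays where it is left (friction 0.06 N m, light damping). At angle q the peg stands 34 mm from the axis towards (cos q, sin q) in lock_base's x, y.
- disc_slot (a point): Centre of the slot's floor in the locking disc, on the disc's axis, 16.5 mm above the bench; its y axis runs along the slot. The steel disc is 100 mm across, its top 34.5 mm above the bench; the slot is 20 mm wide, 18 mm deep and goes right across the diameter, open at both ends.
- peg_top (a point): Top centre of the upright steel peg on the disc, 79.5 mm above the bench; the peg is round, 14 mm in diameter (18 mm in its lowest 4 mm) and 45 mm tall, fixed on the disc's top. It is at right angles to the slot.
- lock_bar: Loose steel bar, about 0.2 kg, 170 mm long, 14 mm wide and high, in the guide channel, underside 17 mm above the bench. Origin: centre of its underside; y points to the nose, parallel to lock_base's y. Slides with friction (1 to 3 N), stays where it is left; its nose starts 10 to 30 mm short of the disc's rim, which blocks it while the slot is not lined up.
- bar_nose (a point): Foremost point of the bar's rounded nose, at half its height, 85 mm ahead of lock_bar's origin. Fully home, it stands at lock_base y = 85 mm.
- bar_tab (a point): Point on the rear face of the upright tab at the bar's rear end, which is the face to push on, 32 mm above the bar's underside (49 mm above the bench). The tab is 26 mm wide across the bar, 12 mm thick along it, and reaches from 31 to 67 mm above the bench.
- tweezers: Loose bystander, bright steel tweezers, 126 mm long, lying on the bench; leave it alone. Origin at the centre of its underside.
- driver_fine: Loose bystander, thin black precision screwdriver, 125 mm long, lying on the bench; leave it alone. Origin at the centre of its underside.
- wick_reel: Loose bystander, small blue flat reel of copper braid, 43 mm across, lying on the bench; leave it alone. Origin at the centre of its underside.
- tape_black: Loose bystander, roll of black tape, 55 mm across, lying on the bench; leave it alone. Origin at the centre of its underside.
- solder_spool: Loose bystander, clear spool with a rest of solder wire, 45 mm across, 38 mm high, lying on the bench; leave it alone. Origin at the centre of its underside.
- usb_charger: Loose bystander, white charger block, 75 x 42 x 22 mm, lying on the bench; leave it alone. Origin at the centre of its underside.
- side_cutter: Loose bystander, red-handled side cutters, 130 mm long, lying on the bench; leave it alone. Origin at the centre of its underside.

How it is judged:
By the outcome, as a careful person would: the job done as asked, in the order asked, and still so for the second after the job is handed in, with the robot touching nothing.
It also fails if it takes over 64 s, if anything falls off the work surface, if the arm or the gripper's body presses on something with over 40 N, if the wrist force passes 120 N, or if a joint passes its speed limit or range.

## Working session

There is one attempt and no reset: what is moved stays moved. The work goes in short steps, Python scripts to look and compute and a tool call to move; the robot and the scene stay as the last step left them, time stands still between calls to the robot, and variables do not carry over. Pictures are saved under pics/ and viewed, at most 10 in all, crops included, and the job is handed in when it is done.

Besides the shell and the picture viewer there is one more tool, called after "Emit:" as name(argument=value, ...), one argument or row to a line, values as JSON. step_arm: Moves the arm, as the interface text tells. Its arguments: {"type":"object","properties":{"targets":{"type":"array"},"fingers":{"type":"number"},"newtons":{"type":"number"}},"required":["targets"]}

```bash
mkdir -p pics
cat > h.py <<'E'
import numpy as np, cv2
from scipy.spatial.transform import Rotation as R
from bench import r, vision
def rot(s):
    a=np.array(s["attitude"],float)
    return a if a.shape==(3,3) else R.from_euler('xyz',a,degrees=True).as_matrix()
def ray(s,px):
    u=cv2.undistortPoints(np.array([[px]],float),np.array(s["mtx"]),np.array(s["D"])).ravel()
    return np.array(s["eye"],float), rot(s)@np.array([u[0],-u[1],-1.])
def plane(s,px,z):
    e,d=ray(s,px); return e+d*(z-e[2])/d[2]
def proj(s,P):
    c=(np.atleast_2d(P)-np.array(s["eye"]))@rot(s); c=c*[1,-1,-1]
    return cv2.projectPoints(c,np.zeros(3),np.zeros(3),np.array(s["mtx"]),np.array(s["D"]))[0].reshape(-1,2)
E
python3 - <<'E'
from h import *
import pickle
d={}
for n in("top","side"):
    s=vision.snapshot(n); d[n]=s; cv2.imwrite(f"pics/{n}0.png",s["img"]); print(n,s["eye"],s["attitude"],s["mtx"],s["D"])
pickle.dump(d,open("s0.pkl","wb"))
print(r.sense())
E
```

```text
top [ 298.83409786   59.95637565 1667.93563465] [  6.49425745  -0.64213929 -88.49604088] [[605.18961221   0.         319.92501247]
 [  0.         605.18961221 247.39590846]
 [  0.           0.           1.        ]] [-0.15639639  0.          0.          0.          0.        ]
side [  52.86915775 1330.12986913  947.59954644] [  56.52072197    0.26994182 -161.23512182] [[562.58219378   0.         314.60375049]
 [  0.         562.58219378 245.72622376]
 [  0.           0.           1.        ]] [-0.08106973  0.          0.          0.          0.        ]
{'time': 0.1, 'joint_pos': array([-6.79754616e+01,  7.50993088e+00,  8.53222292e+01,  1.62361784e-03,
        8.72615847e+01, -4.89480972e+00]), 'qd': array([-0.01071956, -0.04599551, -0.08676625, -0.07375179, -0.02235157,
        0.0948355 ]), 'joint_efforts': array([ 1.65659552e-03, -5.70953286e+01, -5.01938903e+01, -2.22805870e-04,
        8.19070061e-03,  2.23629200e-05]), 'tool_pos': array([ 271.48482427, -534.56296899,  252.36593145]), 'tcp_rot': array([-1.79906735e+02, -9.61464741e-03,  2.69192614e+01]), 'ft_force': array([ 0.78090756, -0.49498359, -0.41899234]), 'wrist_torque': array([-0.01784008, -0.00250729, -0.02019415]), 'grip_force': 0.0, 'finger_gap': 85.67089910908247}
```

View pics/top0.png

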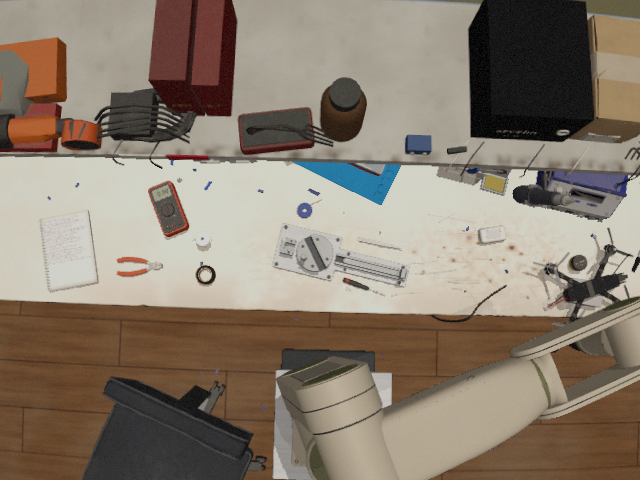

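View pics/side0.png

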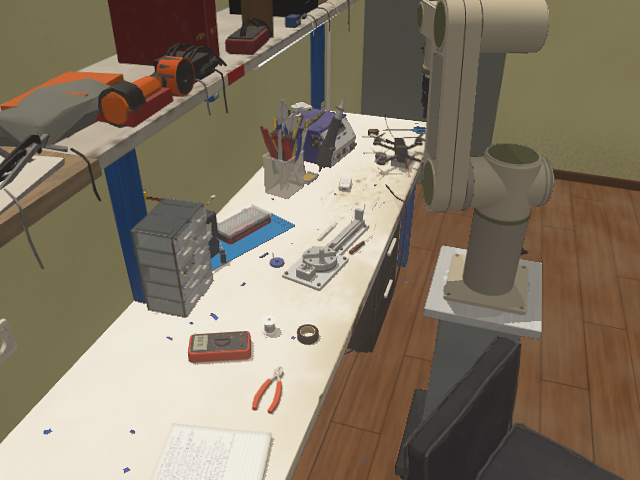

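The top view shows the fixture at px (275–410, 222–290), with the keeper at the left, the disc near (315, 254) and the tab end at the right. The side view shows it around (285–370, 208–285). Next I'll look at enlarged crops.

Run:
```python
from h import *
import pickle
d=pickle.load(open("s0.pkl","rb"))
a=cv2.resize(d["top"]["img"][215:295,265:425],None,fx=5,fy=5,interpolation=cv2.INTER_CUBIC)
b=cv2.resize(d["side"]["img"][200:295,270:390],None,fx=6,fy=6,interpolation=cv2.INTER_CUBIC)
cv2.imwrite("pics/tc.png",a);cv2.imwrite("pics/sc.png",b)
```

```text
(no output)
```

View pics/tc.png

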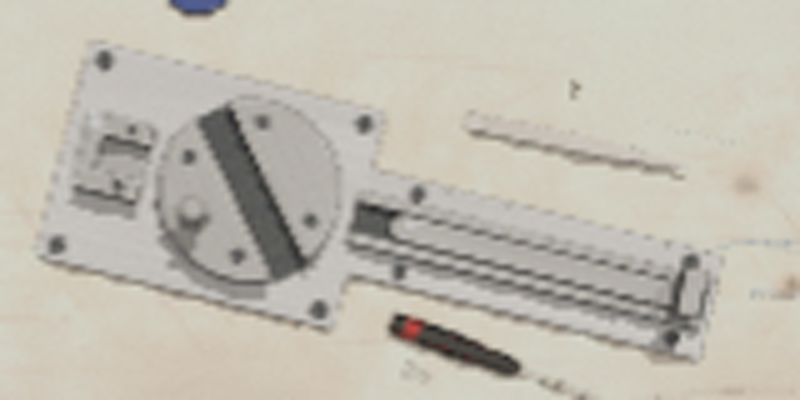

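View pics/sc.png

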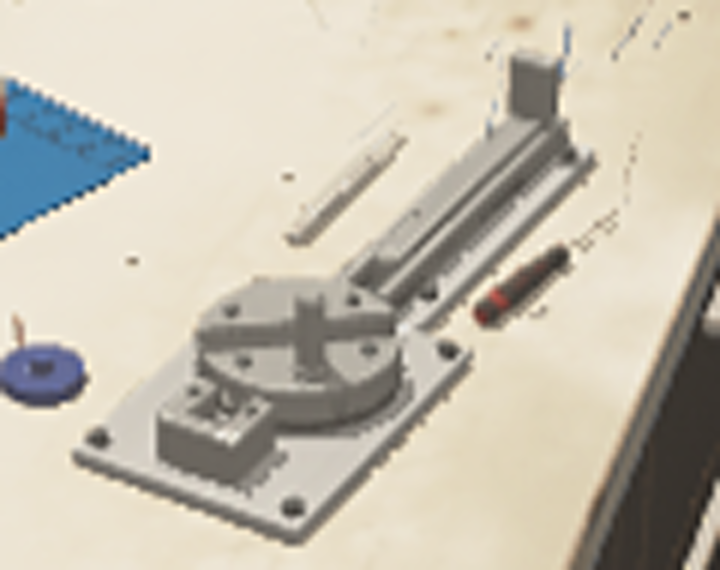

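The top crop shows the base corners at (92,42), (385,108), (328,328), (38,262) and the tail end at (718,248), (700,358). The slot runs from (215,115) to (288,272), the peg is at about (190,212), and the tab is at about (690,285). The side crop confirms these: peg top at (310,300), tab top at (537,58).

```bash
cat > fit.py <<'E'
from h import *
import pickle
d=pickle.load(open("s0.pkl","rb")); t=d["top"]; sd=d["side"]
tp=lambda u,v:(u/5+265-.4,v/5+215-.4); sp=lambda u,v:(u/6+270-.4,v/6+200-.4)
L=np.array([[62,107],[-62,107],[62,-63],[-62,-63],[30,-263],[-30,-263]],float)
W=np.array([plane(t,tp(*p),10)[:2] for p in[(92,42),(38,262),(385,108),(328,328),(718,248),(700,358)]])
lm,wm=L.mean(0),W.mean(0);U,S,V=np.linalg.svd((L-lm).T@(W-wm));A=(U@V).T
o=wm-A@lm; th=np.degrees(np.arctan2(A[1,0],A[0,0]))
print("origin",o,"yaw",th,"res",(W-(L@A.T+o)).round(1).tolist())
lb=lambda p:(A.T@(np.array(p)[:2]-o)).round(1)
print("disc",lb(plane(t,tp(248,188),34.5)),"pegtop",lb(plane(t,tp(190,212),79.5)),"slot",lb(plane(t,tp(215,115),34.5)),lb(plane(t,tp(288,272),34.5)))
print("tab top c",lb(plane(t,tp(691,285),67)),"nose",lb(plane(t,tp(395,225),24)))
print("side: pegtop",lb(plane(sd,sp(310,298),79.5)),"tabtop",lb(plane(sd,sp(537,56),67)),"corners",lb(plane(sd,sp(75,457),10)),lb(plane(sd,sp(296,540),10)),lb(plane(sd,sp(472,352),10)))
E
python3 fit.py
```

```text
origin [471.13491447  61.67963782] yaw -11.778159122468374 res [[-0.5, -3.4], [-2.1, -3.1], [1.8, -0.1], [0.7, 3.1], [1.2, 3.2], [-1.1, 0.2]]
disc [0.5 0.2] pegtop [-23.6  26. ] slot [35.2 26.8] [-39.  -31.5]
tab top c [   1.  -242.1] nose [  0.3 -82.4]
side: pegtop [-22.8  34. ] tabtop [  -2.6 -239.6] corners [ 57.1 114.5] [-63.5 116.9] [-63.  -54.5]
```

Both views agree: the lock origin is near (471, 62), yaw −11.8°, and q ≈ 2.29. The nearest lined-up angle is pi, so the peg turns counter-clockwise. The nose is about 32 mm short of the rim. I'll move over the disc now for a wrist view.

Emit:
step_arm(
  targets=[
    [[11,33,0,0,0,-0.037],[22,66,0,0,0,-0.074],[33,99,0,0,0,-0.111],[44,132,0,0,0,-0.148],[55,165,0,0,0,-0.185],[66,198,0,0,0,-0.222],[77,231,0,0,0,-0.259],[88,264,0,0,0,-0.296],[99,297,0,0,0,-0.333],[110,330,0,0,0,-0.37]],
  ],
  fingers=0,
)

```text
time: 0.93
tool_pos: [381.6, -203.3, 252.9]
tcp_rot: [-180.0, 0.0, 5.6]
ft_force: [0.5, -0.7, 0.1]
finger_gap: 42.9
grip_force: 0.0
```

Emit:
step_arm(
  targets=[
    [[11,33,0,0,0,-0.037],[22,66,0,0,0,-0.074],[33,99,0,0,0,-0.111],[44,132,0,0,0,-0.148],[55,165,0,0,0,-0.185],[66,198,0,0,0,-0.222],[77,231,0,0,0,-0.259],[88,264,0,0,0,-0.305],[88,264,0,0,0,-0.305]],
  ],
)

```text
time: 1.68
tool_pos: [470.2, 64.1, 252.9]
tcp_rot: [-179.9, 0.0, -11.7]
ft_force: [0.5, 0.7, 0.3]
finger_gap: 43.2
grip_force: 0.0
```

Run:
```python
from h import *
import pickle
s=vision.snapshot("wrist"); pickle.dump(s,open("w1.pkl","wb")); cv2.imwrite("pics/w1.png",s["img"])
q=r.sense(); print(q["tool_pos"],q["tcp_rot"],q["finger_gap"],q["joint_pos"],q["time"],s["eye"],s["attitude"],s["mtx"][0][0],s["D"])
```

```text
[469.66363101  61.78555324 252.75469937] [-1.79980132e+02  6.45522249e-02 -1.15296244e+01] 42.75702383590678 [ 1.26505625e+00 -1.24114084e+01  1.04634414e+02  3.36939177e-02
  8.78355448e+01  1.02793402e+02] 1.7333 [552.57525402  46.71026434 372.05002335] [-1.89851356e+01  9.29068117e-02 -1.01739238e+02] 430.538798084057 [-0.06814172  0.          0.          0.          0.        ]
```

View pics/w1.png

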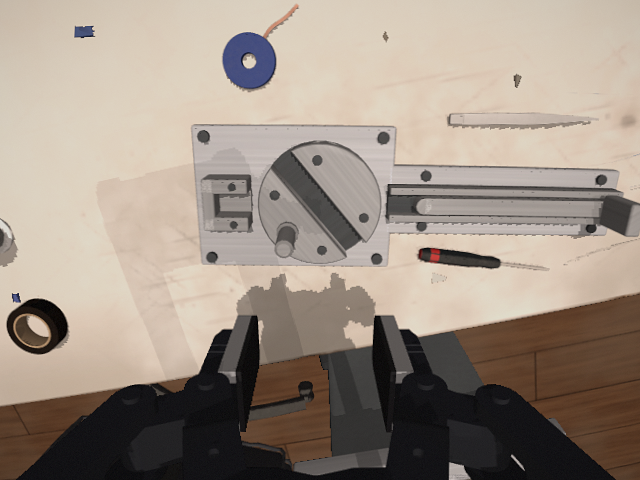

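The wrist view shows the plate corners at (192,126), (396,126), (388,266), (201,265), the disc centre at (320,203) and the peg top at (284,248). The slot runs from (285,156) to (351,252), the tail end is at (618,170), and the nose is at (417,207).

```bash
cat > fit2.py <<'E'
from h import *
import pickle
t=pickle.load(open("w1.pkl","rb"))
L=np.array([[62,107],[-62,107],[62,-63],[-62,-63],[30,-263]],float)
W=np.array([plane(t,p,10)[:2] for p in[(192,126),(201,265),(396,126),(388,266),(618,171)]])
lm,wm=L.mean(0),W.mean(0);U,S,V=np.linalg.svd((L-lm).T@(W-wm));A=(U@V).T
o=wm-A@lm; th=np.degrees(np.arctan2(A[1,0],A[0,0]))
lb=lambda p:(A.T@(np.array(p)[:2]-o)).round(1)
if __name__=="__main__":
    print("origin",o,"yaw",th,"res",(W-(L@A.T+o)).round(1).tolist())
    print("disc",lb(plane(t,(320,203),34.5)),"peg",lb(plane(t,(284,248),79.5)),"slot",lb(plane(t,(285,156),34.5)),lb(plane(t,(351,252),34.5)),"nose",lb(plane(t,(417,207),24)))
    for n,p in dict(peg=(-23.5,25),above=(-28,16),end=(-34,0),tabstart=(0,-275),tabend=(0,-100)).items(): print(n,(A@p+o).round(1))
E
python3 fit2.py
```

```text
origin [471.71142808  61.20223019] yaw -12.252272296819285 res [[-1.6, -2.1], [0.4, -0.9], [0.2, 0.6], [1.2, -0.6], [-0.1, 3.1]]
disc [ 2.7 -0.8] peg [-20.1  25.2] slot [39.8 26.8] [-38.8 -27.2] nose [ -2.3 -81.7]
peg [454.1  90.6]
above [447.7  82.8]
end [438.5  68.4]
tabstart [ 413.4 -207.5]
tabend [450.5 -36.5]
```

Emit:
step_arm(
  targets=[
    [[-10,15,-10,0,0,0],[-20.5,29,-30,0,0,0],[-20.5,29,-55,0,0,0],[-20.5,29,-80,0,0,0],[-20.5,29,-105,0,0,0],[-20.5,29,-130,0,0,0],[-20.5,29,-150,0,0,0],[-20.5,29,-165,0,0,0],[-20.5,29,-178,0,0,0],[-20.5,29,-187,0,0,0],[-20.5,29,-191,0,0,0],[-20.5,29,-191,0,0,0]],
  ],
)

```text
time: 2.73
tool_pos: [448.4, 87.4, 61.4]
tcp_rot: [180.0, 0.1, -11.8]
ft_force: [-1.0, 0.7, 0.3]
finger_gap: 42.5
grip_force: 0.0
```

Emit:
step_arm(
  targets=[
    [[-1,-4,0,0,0,0],[-2,-8,0,0,0,0],[-3,-12,0,0,0,0],[-4,-16,0,0,0,0],[-5,-20,0,0,0,0],[-6,-24,0,0,0,0],[-7.5,-28,0,0,0,0],[-8.5,-31.5,0,0,0,0],[-9,-34,0,0,0,0],[-9.5,-36,0,0,0,0],[-10,-37,0,0,0,0],[-10,-37,0,0,0,0]],
  ],
)

```text
time: 3.73
tool_pos: [439.5, 50.6, 62.7]
tcp_rot: [180.0, -0.1, -11.8]
ft_force: [-0.1, 0.1, 0.4]
finger_gap: 42.4
grip_force: 0.1
```

Run:
```python
from h import *
import pickle
s=vision.snapshot("wrist"); pickle.dump(s,open("w2.pkl","wb"))
q=r.sense(); print(q["tool_pos"],q["tcp_rot"],q["finger_gap"],q["ft_force"],s["eye"])
t=vision.snapshot("top");pickle.dump(t,open("t2.pkl","wb"))
a=cv2.resize(s["img"],(800,600))
b=cv2.resize(t["img"][225:290,270:360],(360,260),interpolation=cv2.INTER_CUBIC); a[340:,440:]=b
cv2.imwrite("pics/w2.png",a)
```

```text
[439.55826686  50.58725031  62.65671598] [ 1.79983021e+02 -6.06316105e-02 -1.17759597e+01] 42.40601130518748 [ 0.18154927 -1.08027177  0.69665646] [521.74707286  33.37290673 182.06148674]
```

View pics/w2.png

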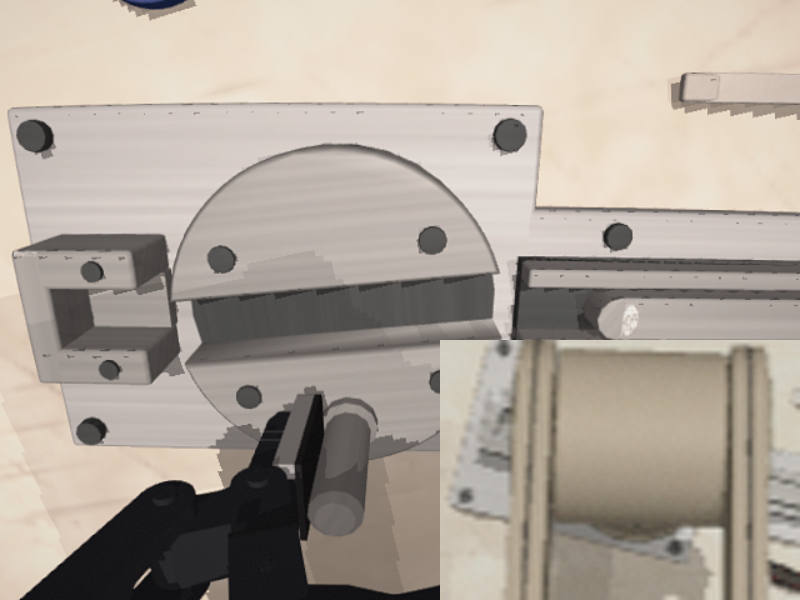

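The picture shows the peg against the finger and the slot nearly lined up. Its upper edge runs from (170,301) to (498,272) in the 800-wide view, and the channel lip runs from (530,268) to (800,272). I'll compute the remaining angle.

Run:
```python
from h import *
import pickle
s=pickle.load(open("w2.pkl","rb")); P=lambda u,v,z:plane(s,(u*.8,v*.8),z)
def ang(a,b): d=b-a; return np.degrees(np.arctan2(d[1],d[0])).round(2)
print("slot",ang(P(498,272,34.5),P(172,301,34.5)),"lip",ang(P(500,319,34.5),P(188,363,34.5)))
print("base",ang(P(542,107,10),P(10,108,10)),"channel",ang(P(798,288,27),P(530,284,27)),ang(P(798,271,27),P(530,268,27)),"bar",ang(P(798,298,31),P(625,299,31)))
print("screws",ang(P(509,135,11),P(34,136,11)))
```

```text
slot 83.39 lip 86.81
base 77.57 channel 77.48 77.83 bar 78.57
screws 77.67
```

The slot is 5.6° past line-up. The finger geometry agrees: TCP lock y is −17.3, so the peg is at y ≈ −3.2. I'll push back with the other finger, a shift of +31.5 mm along lock y.

Emit:
step_arm(
  targets=[
    [[0.8,4,0,0,0,0],[1.7,8,0,0,0,0],[2.5,12,0,0,0,0],[3.3,16,0,0,0,0],[4.2,20,0,0,0,0],[5,24,0,0,0,0],[5.6,27,0,0,0,0],[6,29,0,0,0,0],[6.3,30,0,0,0,0],[6.5,30.8,0,0,0,0],[6.5,30.8,0,0,0,0]],
  ],
)

```text
time: 4.75
tool_pos: [445.4, 81.8, 62.1]
tcp_rot: [180.0, 0.0, -11.8]
ft_force: [-0.9, -0.9, -0.2]
finger_gap: 42.5
grip_force: 0.5
```

Run:
```python
from h import *
import pickle
s=vision.snapshot("wrist"); pickle.dump(s,open("w3.pkl","wb"))
q=r.sense(); print(q["tool_pos"],q["finger_gap"],q["ft_force"])
cv2.imwrite("pics/w3.png",cv2.resize(s["img"],(800,600)))
```

```text
[445.57291305  81.80700301  62.1705453 ] 42.5820160706725 [ 0.02856215 -0.96026077 -1.26824279]
```

View pics/w3.png

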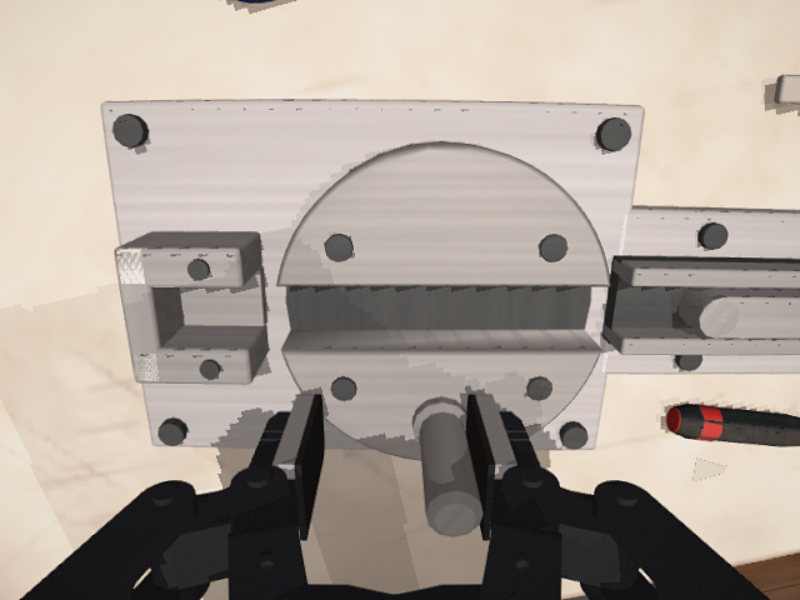

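The slot edge, (278,285)–(608,286), now runs parallel to the base edge to within about 0.3°, so the disc is lined up. I'll back off from the peg, rise, and go behind the tab with the fingers shut.

Emit:
step_arm(
  targets=[
    [[-1,-5,0,0,0,0],[-2,-10,0,0,0,0],[-2,-10,8,0,0,0],[-2,-10,25,0,0,0],[-2,-10,45,0,0,0],[-2,-10,58,0,0,0],[-2,-10,60,0,0,0]],
  ],
)

```text
time: 5.38
tool_pos: [445.8, 71.7, 125.9]
tcp_rot: [-179.9, -0.3, -11.8]
ft_force: [-0.2, -0.2, 0.2]
finger_gap: 42.7
grip_force: 0.0
```

Emit:
step_arm(
  targets=[
    [[-1,-10,0,0,0,0],[-4,-35,0,0,0,0],[-7,-65,0,0,0,0],[-10,-95,0,0,0,0],[-13,-125,0,0,0,0],[-16,-155,0,0,0,0],[-19,-185,0,0,0,0],[-22,-215,0,0,0,0],[-25,-245,0,0,0,0],[-28,-270,0,0,0,0],[-30,-284,0,0,0,0],[-30,-284,0,0,0,0]],
  ],
  fingers=1,
)

```text
time: 6.38
tool_pos: [412.1, -215.0, 121.2]
tcp_rot: [180.0, 0.1, -11.9]
ft_force: [0.2, 0.9, 0.2]
finger_gap: 0.2
grip_force: 0.0
```

Run:
```python
from h import *
import pickle
s=vision.snapshot("wrist"); pickle.dump(s,open("w4.pkl","wb"))
q=r.sense(); print(q["tool_pos"],q["tcp_rot"],q["finger_gap"],q["ft_force"])
cv2.imwrite("pics/w4.png",cv2.resize(s["img"],(800,600)))
```

```text
[ 412.25801499 -213.37886058  121.08878597] [-1.79965337e+02  1.11413002e-01 -1.19277236e+01] 0.07014014414187145 [-0.00286767  0.17465577  0.84647385]
```

View pics/w4.png

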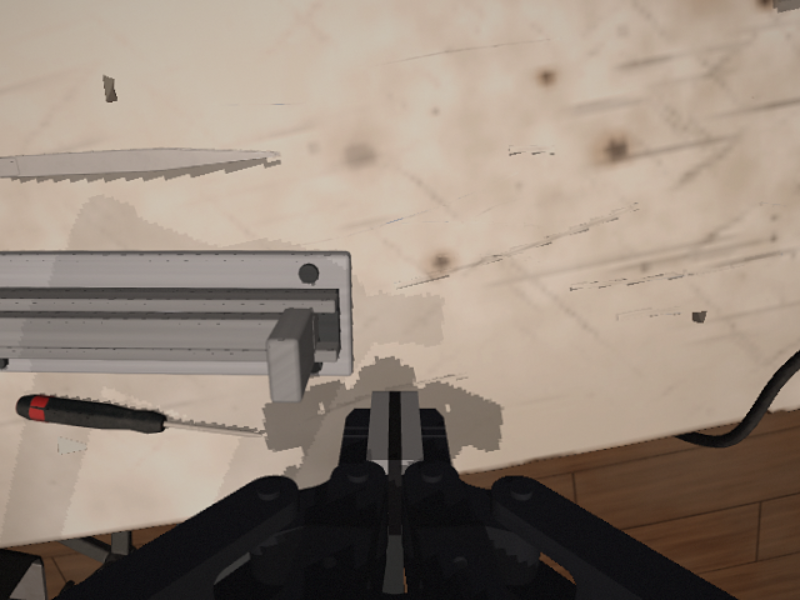

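The tab's top face spans roughly (279,310), (313,310), (301,402), (270,402). The shut fingers, with their left edge at x ≈ 370, are clear behind it.

Run:
```python
from fit2 import *
s=pickle.load(open("w4.pkl","rb"));o=np.array([471.5,61.5])
a=np.radians(-12);A=np.array([[np.cos(a),-np.sin(a)],[np.sin(a),np.cos(a)]])
for p in[(279,310),(313,310),(301,402),(270,402)]:print((A.T@(plane(s,(p[0]*.8,p[1]*.8),67)[:2]-o)).round(1))
for p in[(351,252),(353,374)]:print('tail',(A.T@(plane(s,(p[0]*.8,p[1]*.8),10)[:2]-o)).round(1))
print("tcp",A.T@(r.sense()["tool_pos"][:2]-o))
```

```text
[  23.1 -243.5]
[  23.1 -255.2]
[ -12.4 -249. ]
[ -12.5 -237.6]
tail [  30.  -264.1]
tail [ -29.  -263.4]
tcp [  -0.79687683 -281.18919924]
```

Emit:
step_arm(
  targets=[
    [[0,0,-12,0,0,0],[0,0,-27,0,0,0],[0,0,-42,0,0,0],[0,0,-52,0,0,0],[0,0,-57,0,0,0],[0,0,-57,0,0,0]],
  ],
)

```text
time: 6.93
tool_pos: [412.5, -210.7, 63.3]
tcp_rot: [-179.9, 0.2, -11.7]
ft_force: [0.1, -0.1, -0.2]
finger_gap: 0.1
grip_force: 0.0
```

Emit:
step_arm(
  targets=[
    [[1,5,0,0,0,0],[2.1,10,0,0,0,0],[3.2,15,0,0,0,0],[4.2,20,0,0,0,0],[5.3,25,0,0,0,0],[6.4,30,0,0,0,0],[7.4,35,0,0,0,0],[8.5,40,0,0,0,0],[9.6,45,0,0,0,0],[10.6,50,0,0,0,0],[11.7,55,0,0,0,0],[12.8,60,0,0,0,0]],
  ],
)

```text
time: 7.93
tool_pos: [426.5, -151.7, 65.3]
tcp_rot: [-180.0, 0.0, -11.8]
ft_force: [-0.8, -3.2, 1.2]
finger_gap: -0.1
grip_force: 0.9
```

Emit:
step_arm(
  targets=[
    [[1,5,0,0,0,0],[2.1,10,0,0,0,0],[3.2,15,0,0,0,0],[4.2,20,0,0,0,0],[5.3,25,0,0,0,0],[6.4,30,0,0,0,0],[7.4,35,0,0,0,0],[8.5,40,0,0,0,0],[9.6,45,0,0,0,0],[10.6,50,0,0,0,0],[11.7,55,0,0,0,0],[12.8,60,0,0,0,0]],
  ],
)

```text
time: 8.93
tool_pos: [439.3, -91.7, 65.3]
tcp_rot: [-180.0, 0.0, -11.8]
ft_force: [-0.2, -1.7, 1.1]
finger_gap: -0.2
grip_force: 0.9
```

Emit:
step_arm(
  targets=[
    [[1,5,0,0,0,0],[2.1,10,0,0,0,0],[3.2,15,0,0,0,0],[4.2,20,0,0,0,0],[5.3,25,0,0,0,0],[6.4,30,0,0,0,0],[7.4,35,0,0,0,0],[8.3,39,0,0,0,0],[9.1,43,0,0,0,0],[9.8,46,0,0,0,0],[10.2,48,0,0,0,0],[10.4,49,0,0,0,0]],
  ],
)

```text
time: 9.93
tool_pos: [449.6, -42.9, 65.2]
tcp_rot: [-180.0, 0.0, -11.7]
ft_force: [-0.5, -1.4, -0.2]
finger_gap: -0.1
grip_force: 0.6
```

Emit:
step_arm(
  targets=[
    [[0.2,1,0,0,0,0],[0.4,2,0,0,0,0],[0.6,3,0,0,0,0],[0.8,4,0,0,0,0],[0.8,4,0,0,0,0]],
  ],
)

```text
time: 10.35
tool_pos: [450.4, -39.1, 65.2]
tcp_rot: [-180.0, 0.0, -11.8]
ft_force: [0.8, -0.2, -1.2]
finger_gap: 0.0
grip_force: 0.1
```

Run:
```python
from h import *
import pickle
s=vision.snapshot("wrist"); pickle.dump(s,open("w5.pkl","wb"))
q=r.sense(); print(q["tool_pos"],q["tcp_rot"],q["ft_force"])
cv2.imwrite("pics/w5.png",cv2.resize(s["img"],(800,600)))
```

```text
[450.42079307 -39.06757753  65.26636043] [-1.79988878e+02  5.96949201e-03 -1.17587524e+01] [ 0.34149245 -0.171651    0.72564647]
```

View pics/w5.png

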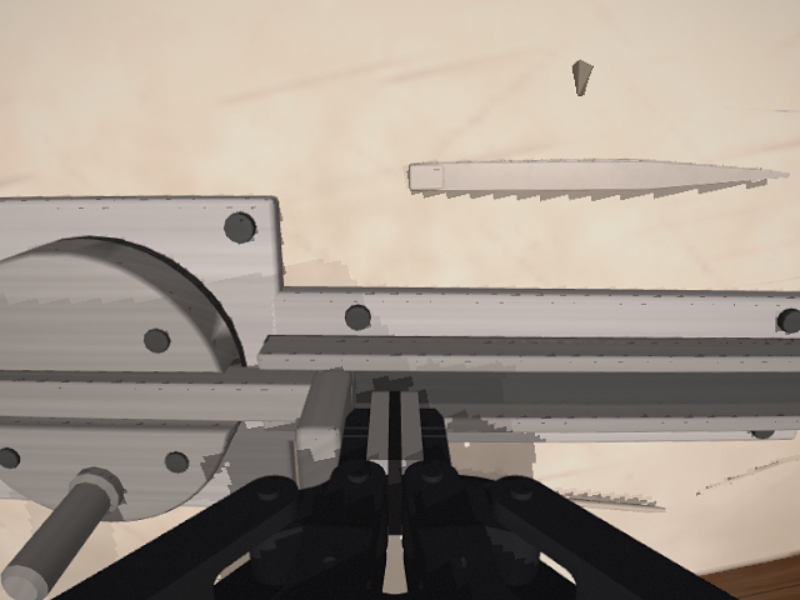

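The bar has passed through the disc and the tab is against the finger. TCP lock y is −102.8 and there is no stop force yet, so I'll creep on until the stop is felt.

Emit:
step_arm(
  targets=[
    [[0.2,1,0,0,0,0],[0.4,2,0,0,0,0],[0.5,2.5,0,0,0,0],[0.6,3,0,0,0,0],[0.6,3,0,0,0,0]],
  ],
)

```text
time: 10.82
tool_pos: [451.0, -36.1, 65.3]
tcp_rot: [-180.0, 0.0, -11.8]
ft_force: [-0.5, -0.0, 0.6]
finger_gap: 0.0
grip_force: 0.2
```

Emit:
step_arm(
  targets=[
    [[0.1,0.5,0,0,0,0],[0.2,1,0,0,0,0],[0.3,1.5,0,0,0,0],[0.3,1.5,0,0,0,0]],
  ],
)

```text
time: 11.15
tool_pos: [451.3, -34.7, 65.3]
tcp_rot: [180.0, 0.0, -11.8]
ft_force: [-1.4, -2.0, 0.4]
finger_gap: 0.1
grip_force: 0.7
```

Emit:
step_arm(
  targets=[
    [[0.1,0.5,0,0,0,0],[0.2,1,0,0,0,0],[0.3,1.5,0,0,0,0]],
  ],
)

```text
time: 11.4
tool_pos: [451.6, -34.4, 65.5]
tcp_rot: [179.9, -0.0, -11.8]
ft_force: [-2.4, -10.4, 0.5]
finger_gap: -0.0
grip_force: 5.5
```

Emit:
step_arm(
  targets=[
    [[0.1,0.5,0,0,0,0],[0.2,1,0,0,0,0],[0.3,1.5,0,0,0,0]],
  ],
)

```text
time: 11.65
tool_pos: [452.0, -34.1, 65.7]
tcp_rot: [179.7, -0.1, -11.8]
ft_force: [-3.4, -17.7, 2.7]
finger_gap: -0.2
grip_force: 9.2
```

There is a firm stop of 18 N at lock y ≈ −98, where it was expected. I'll back off, rise, and check the nose from above the keeper.

Emit:
step_arm(
  targets=[
    [[-1,-5,0,0,0,0],[-3,-15,0,0,0,0],[-5,-25,0,0,0,0],[-5,-25,15,0,0,0],[-5,-25,40,0,0,0],[-5,-25,65,0,0,0],[-5,-25,90,0,0,0],[-2,-10,115,0,0,0],[2,15,140,0,0,0],[6,40,150,0,0,0],[8,60,150,0,0,0],[8,60,150,0,0,0]],
  ],
)

```text
time: 12.65
tool_pos: [460.8, 30.6, 216.6]
tcp_rot: [-179.9, -0.1, -11.6]
ft_force: [0.4, -0.9, -0.0]
finger_gap: -0.0
grip_force: 0.0
```

Run:
```python
from h import *
import pickle
s=vision.snapshot("wrist"); pickle.dump(s,open("w6.pkl","wb"))
print(r.sense()["tool_pos"],r.sense()["time"])
cv2.imwrite("pics/w6.png",cv2.resize(s["img"],(800,600)))
```

```text
[460.15221846  29.24376541 215.69276432] 12.7
```

View pics/w6.png

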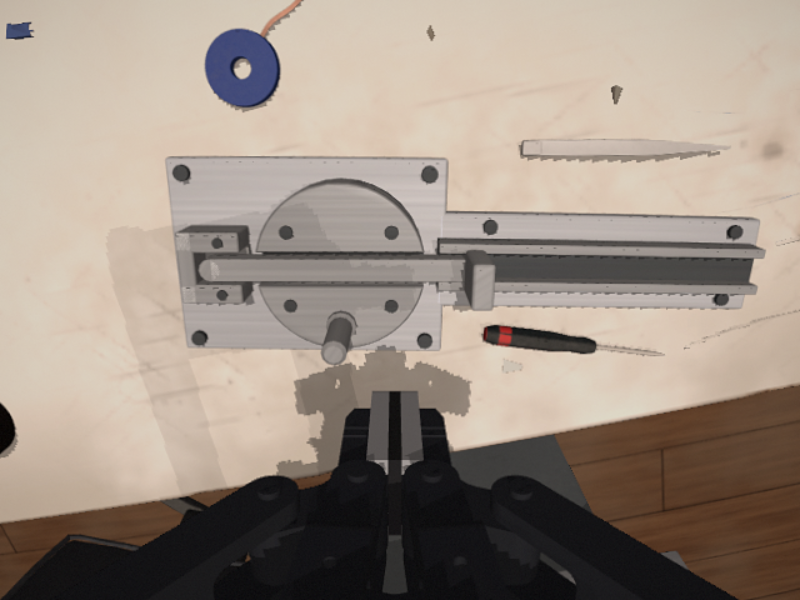

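The bar lies through the slot with its nose at (200,270) inside the keeper, and the tab's rear edge is at (494,265). A numeric check of both comes next.

Run:
```python
from h import *
import pickle
s=pickle.load(open("w6.pkl","rb"));o=np.array([471.5,61.5])
a=np.radians(-12);A=np.array([[np.cos(a),-np.sin(a)],[np.sin(a),np.cos(a)]])
f=lambda u,v,z:(A.T@(plane(s,(u*.8,v*.8),z)[:2]-o)).round(1)
print("nose",f(199,270,26),"tab rear",f(495,266,67),f(494,309,67),"plate corners",f(166,157,10),f(447,158,10),"keeper end top",f(177,235,36),"keeper mouth",f(249,228,36))
for P in[(9,85,36),(-9,85,36),(-9,85,24),(0,85,24)]:
    print(P,(proj(s,np.r_[A@P[:2]+o,P[2]])/.8).round(0))
```

```text
nose [-2.6 85. ] tab rear [ 11.2 -84.2] [-12.3 -85.2] plate corners [ 62.6 103.9] [ 61.9 -62.9] keeper end top [20.7 91.8] keeper mouth [24.6 49.9]
(9, 85, 36) [[191. 255.]]
(-9, 85, 36) [[194. 285.]]
(-9, 85, 24) [[201. 279.]]
(0, 85, 24) [[200. 265.]]
```

The nose measures y = 85.0 and the tab's rear edge −84 to −85, so the bar is fully home. Handing in.

```bash
python3 -c "
from bench import r
print(r.hand_in())"
```

```text
the job is handed in; nothing more can be done
None
```

The fixture is locked and handed in: the disc was turned to its pi line-up, and the bar was pushed through until it stopped firmly, with its nose measuring 85 mm, fully home in the keeper.

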